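# Re-pin a rooftop cabinet door half open

## Robot

A 6-joint arm with a two-finger parallel gripper is mounted at the origin on the work surface. World frame = base frame: x ahead of the robot, y to its left, z up, the work surface at z = 0. Lengths are in m, angles in rad, forces in N, time in s.
With the tool pointing down it reaches from about 0.325 to 0.9 m from the base axis. Payload 3.5 kg.
Tool frame: the origin (TCP) lies at the very end of the fingers, on their centre line; the grasp point (between the pads) lies 19 mm behind it; z points along the fingers, y is the line along which they close (so a half turn about z gives the same grasp; the last joint's range is limited). The gripper opens to 85 mm and grips with 20 to 120 N. Pads are 22 mm wide; open, the fingers measure 114 mm over their backs; the gripper's body (76 mm by 85 mm) begins 54 mm behind the grasp point. The pads swing forward as they close: fully open they stand 13 mm farther back than shut.
Start: joints at [-1.227, 0.276, -0.026, 1.268, 0, 1.467], TCP at [0.27, -0.564, 0.231] pointing down, gripper open.
Joint ranges: [-3.12, 3.12], [-0.85, 1.88], [-1.08, 1.24], [-1.95, 2.15], [-1.57, 1.53], [-3.14, 3.14]. Speed limits (rad/s): [2.57, 2.57, 3.14, 3.14, 3.14, 3.14].

## Interface

Orientations are given as a rotation vector (axis times angle).
In Python, from plant import get_obs, camera, calibration, hand_in gives the robot as it stands.
- The arm moves only by the tool step_arm, never from a script. Its argument "rows" is text: rows parted by semicolons, each of 7 numbers parted by spaces: the gripper command: -1 is shut, 1 is fully open, values between are in proportion, then the shift along the tool's x, y, z in mm, then the turn, a rotation vector about the tool's x, y, z in rad. In form: grip dx dy dz rx ry rz; .... A call has 1 to 12 rows; each row is the pose to reach, as a shift and turn from the pose commanded when the call began, along the tool's axes at that moment; what a row does not reach only later rows make up. A row lasts 1/10 s, in which the tool goes at most 50 mm and 8.59 degrees, less where a joint would pass 70% of its speed; a pose out of reach is approached as far as the arm can. A call with a gripper value outside its range is refused whole. The fingers move at their own pace and stop on an object; "force" is the grip in N (left out, the last holds). Time passes only in rows, so rows that repeat a pose let the fingers close. It gives the time, the measured TCP pose, the force, the opening and the grip force at its end, in the units of the state.
- get_obs(): the state, without advancing time (a new reading comes with each control period).
- camera(name): name is "side" or "top"; returns (picture, depth): 420x560x3 uint8, red, green, blue; 420x560 float32, m along the optical axis (not along the pixel's ray), 0 where there is no reading.
- calibration(name): a dict with "mtx" (3x3 intrinsics, pixels), "cam_to_world" (4x4, takes a point from camera to world coordinates). Camera axes: x right, y down, z forward; pixel columns grow to the right and rows downward; lengths in m; the calibration is good to about 2 mm. A picture is of the moment at which its call begins. calibration takes no time and is no camera call.
- hand_in(): hands the job in; it is judged then, once.
The state is a dict: "clock": time; "q": joint angles; "dq": joint speeds; "tau": joint torques, N m; "tool_pos": TCP position; "tool_rot": TCP orientation; "wrist_force": force on the tool from outside, world axes, zero at the start; "ft_torque": the same for the moment, N m; "gripper_width": finger opening in m; "grip_force": force on a finger pad.
Only numpy, scipy, OpenCV 4.12 (cv2) and the standard library are available. Lean on these libraries where they do the work, as an engineer would, in place of code of your own. Each camera call takes 0.05 s, during which the arm holds its last target. There are 200 camera calls.

## Task

The wind stay on the white cabinet holds its door wide open. Pull the spring knob up so the pin leaves its slot, swing the door inwards to the next slot (the middle one, door half open) without going past it, and let the knob go so that the pin snaps fully home there.

Things in the scene. Friction and masses are not known exactly. Their poses are not given: they have to be found in the camera images.
- cabinet: White plastic cabinet, 120 (x) by 300 (y) by 200 mm high, fixed; origin at the centre of its underside, open side to its +x, z up. Door hinge axis: x +70, y +140 mm. Its top carries a steel stay plate, a sector of 145 mm radius round the hinge (top 210 mm up), with 3 slots 120 mm from the hinge, 45 degrees apart, 32 mm long on the arc: door shut, half open, wide open.
- knob (a point): Centre of the spring knob: an upright black cylinder, 30 mm diameter, 34 mm high, centre 265 mm above the slab when home, 120 mm from the hinge on a flat 24 mm wide arm fixed to the door above the plate. Below it: a collar (24 mm diameter, top at 238 mm) and the 10 mm pin. It moves up and down and round the hinge with the door. The low cap on the hinge itself (top 236 mm) is not the knob.
- door (a joint): Door angle about its upright hinge, rad: 0 shut (arm points from the hinge to the cabinet's -y), growing anticlockwise from above; 0.785 half open (middle slot), 1.571 wide open (arm to the cabinet's +x). With the pin home there is about 0.09 play either way. Slight friction keeps the door where it is left.
- plunger (a joint): Lift of knob and pin, m: 0 pin fully home in a slot, 0.012 pin resting on the plate between slots, 0.024 upper stop. The pin clears the plate above 0.013. A spring presses it down with 3 N at 0 and 6.6 N at the stop.

How it is judged:
On the way, in this order (a step that is already met when the one before it is completed fails the run):
1. the pin is pulled out of the wide-open slot with the door still there (value of joint plunger above 0.01 m and value of joint door above 1.4 rad), for 0.1 s.
2. the pin is home in the middle slot (value of joint plunger below 0.003 m and value of joint door between 0.655 and 0.915 rad), for 0.2 s.
At the end, for the whole second after the job is handed in: The door stands at rest half open (0.785 rad, within 0.13 rad) and the knob is let go with the pin home in the middle slot (lift under 3 mm) (all of step 2 and velocity of joint door between -0.05 and 0.05 rad/s); the robot touches nothing.
It fails at once if the door is swung well past the middle slot towards shut (below 0.45 rad) (value of joint door below 0.45 rad).
It also fails if it takes over 35 s, if anything falls off the work surface, if the arm or the gripper's body presses on something with over 40 N, if the wrist force passes 120 N, or if a joint passes its speed limit or range.

## Working session

There is one attempt and no reset: what is moved stays moved. The work goes in short steps, Python scripts to look and compute and a tool call to move; the robot and the scene stay as the last step left them, time stands still between calls to the robot, and variables do not carry over. Pictures are saved under pics/ and viewed, at most 10 in all, crops included, and the job is handed in when it is done.

Besides the shell and the picture viewer there is one more tool, called after "Emit:" by a JSON object that holds its "method" and its "body", one argument or row to a line. step_arm: Moves the arm, as the interface text tells. Its arguments: {"type":"object","properties":{"rows":{"type":"string"},"force":{"type":"number"}},"required":["rows"]}

```bash
mkdir -p pics
python3 - <<'E'
from plant import *
import cv2,numpy as np
for n in("top","side"):
    p,d=camera(n); cv2.imwrite(f"pics/{n}0.png",p[:,:,::-1]); np.savez(f"pics/{n}0.npz",p=p,d=d)
    c=calibration(n); print(n,c["mtx"].tolist(),np.round(c["cam_to_world"],3).tolist())
o=get_obs();print(o)
E
```

```text
top [[509.76607527615334, 0.0, 276.5390713063727], [0.0, 509.76607527615334, 211.06097627249306], [0.0, 0.0, 1.0]] [[-0.225, -0.955, 0.195, 0.326], [-0.974, 0.22, -0.045, 0.067], [-0.0, -0.2, -0.98, 0.841], [0.0, 0.0, 0.0, 1.0]]
side [[529.9148161966573, 0.0, 281.0785773917158], [0.0, 529.9148161966573, 205.12203805448848], [0.0, 0.0, 1.0]] [[-0.94, -0.175, 0.293, 0.228], [-0.341, 0.453, -0.824, 0.708], [0.012, -0.874, -0.486, 0.58], [0.0, 0.0, 0.0, 1.0]]
{'clock': 0.1, 'q': array([-1.22742511e+00,  2.77106983e-01, -2.77392980e-02,  1.26800387e+00,
       -3.75894920e-06,  1.46736428e+00]), 'dq': array([ 0.00123178,  0.0006492 ,  0.00447646,  0.001608  , -0.00024413,
        0.00018925]), 'tau': array([ 3.28103870e-04, -4.46707571e+01,  2.96128500e+01,  8.46464129e-03,
       -6.12950748e-05, -7.83664866e-08]), 'tool_pos': array([ 0.26978667, -0.56299248,  0.23024253]), 'tool_rot': array([-3.06153442e+00, -6.95561915e-01,  3.91719577e-04]), 'wrist_force': array([ 0.01045861, -0.9496036 ,  0.39962181]), 'ft_torque': array([ 0.0081675 , -0.03952455, -0.00126324]), 'grip_force': 0.0, 'gripper_width': 0.08546325324883419}
```

View pics/top0.png

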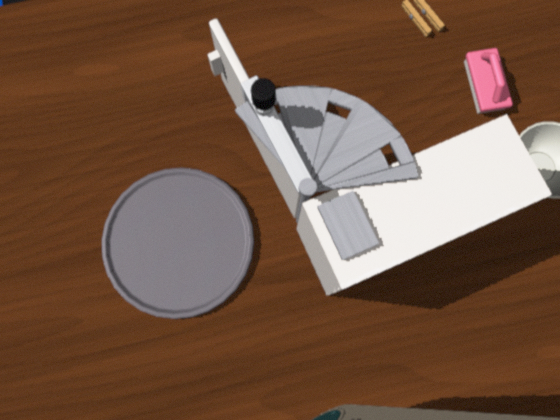

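View pics/side0.png

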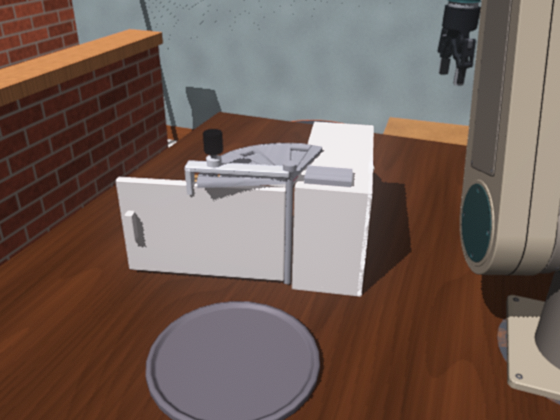

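The top view shows the black knob at about (263,90), the hinge cap at (308,186), the middle slot at about (338,107) and the shut slot at about (392,155). The side view shows the knob at (213,142), with the door wide open.

```bash
cat > h.py <<'E'
import numpy as np,cv2
from plant import *
def ray(n,u,v,z):
    c=calibration(n);T=c["cam_to_world"]
    r=T[:3,:3]@np.linalg.solve(c["mtx"],[u,v,1]); return T[:3,3]+r*(z-T[2,3])/r[2]
def pt(n,u,v,d):
    c=calibration(n);T=c["cam_to_world"]
    return T[:3,:3]@(np.linalg.solve(c["mtx"],[u,v,1])*d)+T[:3,3]
def knob(n,p,d,box):
    u0,v0,u1,v1=box
    m=np.zeros(p.shape[:2],bool); m[v0:v1,u0:u1]=(p[v0:v1,u0:u1].max(2)<60)
    vs,us=np.nonzero(m&(d>0)); P=np.array([pt(n,u,v,d[v,u]) for u,v in zip(us,vs)])
    return us,vs,P
E
python3 - <<'E'
from h import *
f=np.load("pics/top0.npz");us,vs,P=knob("top",f["p"],f["d"],(245,70,282,115))
print(len(us),us.min(),us.max(),vs.min(),vs.max(),np.percentile(P[:,2],[5,50,95,99]))
t=P[P[:,2]>.276]; print("knob top",len(t),t.mean(0),(t.min(0)+t.max(0))/2,np.ptp(t,0))
f=np.load("pics/side0.npz");us,vs,P=knob("side",f["p"],f["d"],(198,125,228,156))
print("side",us.min(),us.max(),vs.min(),vs.max(),P.mean(0),P.min(0),P.max(0)); print(ray("side",(us.min()+us.max())/2,142,.265))
H=ray("top",308,186,.236);print("hinge",H)
for a in((338,107),(392,155)):
    s=ray("top",*a,.21);print(s,np.linalg.norm((s-H)[:2]),np.arctan2(*(s-H)[1::-1]))
k=t.mean(0)-H;print(np.linalg.norm(k[:2]),np.arctan2(k[1],k[0]))
E
```

```text
652 252 280 78 112 [0.0012315  0.28076465 0.28286821 0.28338215]
knob top 460 [0.58257032 0.0240624  0.28112512] [0.58431029 0.02393664 0.28025557] [0.03054307 0.02835244 0.00835805]
side 203 222 129 155 [0.58442999 0.02429759 0.26684328] [ 0.56794349 -0.64098735  0.0008709 ] [0.94627399 0.04141181 0.28419912]
[0.58551411 0.02231525 0.265     ]
hinge [ 0.46829335 -0.00542193  0.236     ]
[ 0.5698804  -0.07249461  0.21      ] 0.12173197756505044 -0.5835459246576464
[ 0.49015146 -0.12411882  0.21      ] 0.1206927020700015 -1.3886858628388496
0.11801929142237551 0.25250097546948613
```

Emit:
{"method": "step_arm", "body": {
  "rows": "1 0 0 -50 0 0 0; 1 0 0 -100 0 0 -0.1; 1 38 -28 -110 0 0 -0.25; 1 76 -56 -110 0 0 -0.4; 1 114 -84 -110 0 0 -0.55; 1 152 -112 -110 0 0 -0.7; 1 190 -140 -110 0 0 -0.85; 1 228 -168 -110 0 0 -1.0; 1 266 -196 -110 0 0 -1.15; 1 304 -224 -110 0 0 -1.3; 1 342 -252 -110 0 0 -1.4; 1 376 -277 -110 0 0 -1.5"
}}

```text
clock: 1.3
tool_pos: [0.4898, -0.1491, 0.3409]
tool_rot: [-1.761, -2.601, -0.0]
wrist_force: [0.7, -0.1, 0.1]
gripper_width: 0.0857
grip_force: 0.0
```

```bash
cat >> h.py <<'E'
from scipy.spatial.transform import Rotation as R
def go(x,y,z,yaw):
    o=get_obs();M=R.from_rotvec(o["tool_rot"]).as_matrix()
    Y=np.arctan2(M[1,0],M[0,0]); D=R.from_euler("z",yaw).as_matrix()@np.diag([1,-1,-1.])
    print("t",round(o["clock"],2),"pos",o["tool_pos"].round(4),"yaw",Y.round(3),"q",o["q"].round(2),"F",o["wrist_force"].round(1),"w",round(o["gripper_width"],4),"g",round(o["grip_force"],1))
    print("shift mm",(1e3*M.T@(np.array([x,y,z])-o["tool_pos"])).round(1),"turn",R.from_matrix(M.T@D).as_rotvec().round(3))
E
python3 -c "
from h import *
go(.584,.024,.34,.25+np.pi)"
```

```text
t 1.3 pos [ 0.4898 -0.1491  0.3409] yaw 1.951 q [-0.42  0.04 -0.08  1.45  0.    0.77] F [ 0.7 -0.1  0.1] w 0.0857 g 0.0
shift mm [125.7 151.8   0.9] turn [ 0.00e+00 -1.00e-03 -1.44e+00]
```

Emit:
{"method": "step_arm", "body": {
  "rows": "1 25 30 0 0 0 -0.15; 1 50 60 0 0 0 -0.3; 1 75 90 0 0 0 -0.45; 1 100 120 0 0 0 -0.6; 1 115 140 0 0 0 -0.75; 1 126 152 0 0 0 -0.9; 1 126 152 0 0 0 -1.05; 1 126 152 0 0 0 -1.2; 1 126 152 0 0 0 -1.35; 1 126 152 0 0 0 -1.44; 1 126 152 20 0 0 -1.44; 1 126 152 20 0 0 -1.44"
}}

```text
clock: 2.5
tool_pos: [0.5828, 0.0218, 0.3183]
tool_rot: [0.383, -3.112, -0.002]
wrist_force: [-0.2, -0.8, -1.0]
gripper_width: 0.0859
grip_force: 0.0
```

Run:
```python
from h import *
go(.584,.024,.248,.25+np.pi)
p,d=camera("side"); cv2.imwrite("pics/s1.png",cv2.resize(p[80:220,120:320,::-1],None,fx=4,fy=4))
```

```text
t 2.5 pos [0.5828 0.0218 0.3183] yaw -2.896 q [-0.07  0.17  0.03  1.43  0.   -0.32] F [-0.2 -0.8 -1. ] w 0.0859 g 0.0
shift mm [-2.1  1.7 70.3] turn [ 0.002 -0.005 -0.005]
```

View pics/s1.png

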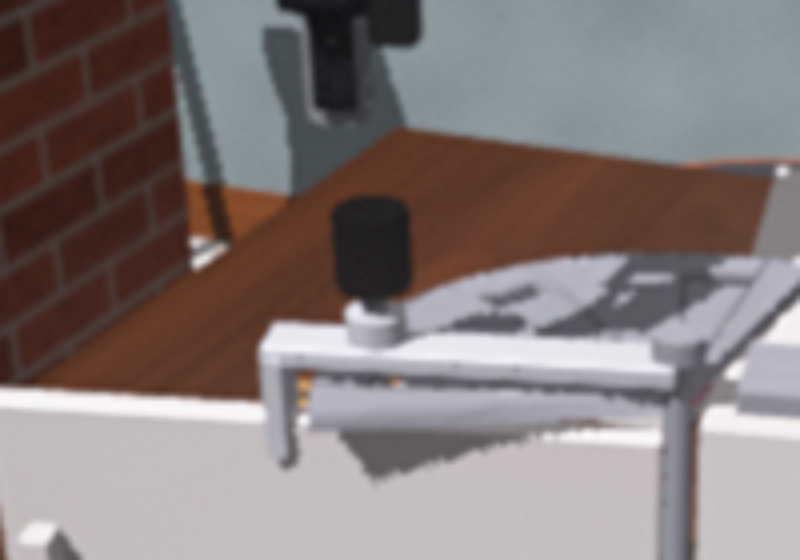

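The side crop shows the gripper above the knob (knob at crop (372,248)), with the fingers straddling it. Descending.

Emit:
{"method": "step_arm", "body": {
  "rows": "1 -2 1.5 35 0 0 0; 1 -2 1.5 70 0 0 0; 1 -2 1.5 71 0 0 0; 1 -2 1.5 71 0 0 0"
}}

```text
clock: 2.95
tool_pos: [0.5857, 0.0236, 0.2505]
tool_rot: [0.384, -3.117, -0.0]
wrist_force: [1.0, 0.3, 0.1]
gripper_width: 0.0853
grip_force: 0.0
```

Run:
```python
from h import *
go(.584,.024,.248,.25+np.pi)
for n,b in(("side",(150,60,270,180)),("top",(200,30,340,150))):
    p,d=camera(n); u,v,U,V=b; globals()[n]=cv2.resize(p[v:V,u:U,::-1],(400,400))
cv2.imwrite("pics/s2.png",np.hstack([side,top]))
```

```text
t 2.95 pos [0.5857 0.0236 0.2505] yaw -2.896 q [-0.07  0.2  -0.08  1.29 -0.   -0.32] F [1.  0.3 0.1] w 0.0853 g 0.0
shift mm [1.6 0.8 2.5] turn [ 0.    -0.001 -0.005]
```

View pics/s2.png

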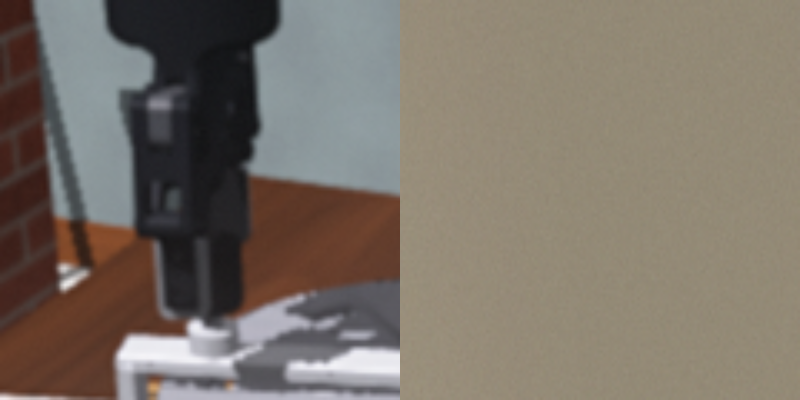

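The side view shows the near finger in front of the knob at crop (185,280), just above the collar at (213,335). The top camera is blocked by the arm. Closing now.

Emit:
{"method": "step_arm", "body": {
  "rows": "-1 0 0 1 0 0 0; -1 0 0 1 0 0 0; -1 0 0 1 0 0 0; -1 0 0 1 0 0 0; -1 0 0 1 0 0 0; -1 0 0 1 0 0 0; -1 0 0 1 0 0 0",
  "force": 50
}}

```text
clock: 3.75
tool_pos: [0.5865, 0.0234, 0.2501]
tool_rot: [-0.384, 3.117, -0.001]
wrist_force: [-0.6, -0.9, 5.3]
gripper_width: 0.0288
grip_force: 49.3
```

Emit:
{"method": "step_arm", "body": {
  "rows": "-1 0 0 -5 0 0 0; -1 0 0 -11 0 0 0; -1 0 0 -17 0 0 0; -1 0 0 -19 0 0 0; -1 0 0 -19 0 0 0; -1 0 0 -19 0 0 0"
}}

```text
clock: 4.35
tool_pos: [0.5862, 0.0235, 0.2678]
tool_rot: [0.384, -3.118, 0.0]
wrist_force: [3.5, -1.0, -7.0]
gripper_width: 0.029
grip_force: 49.7
```

Run:
```python
from h import *
go(.584,.024,.268,.25+np.pi)
p,d=camera("side"); cv2.imwrite("pics/s3.png",cv2.resize(p[60:220,120:320,::-1],None,fx=3.5,fy=3.5))
```

```text
t 4.35 pos [0.5862 0.0235 0.2678] yaw -2.896 q [-0.07  0.19 -0.06  1.32 -0.   -0.32] F [ 3.5 -1.  -7. ] w 0.029 g 49.7
shift mm [ 2.   1.  -0.2] turn [-0.    -0.    -0.005]
```

View pics/s3.png

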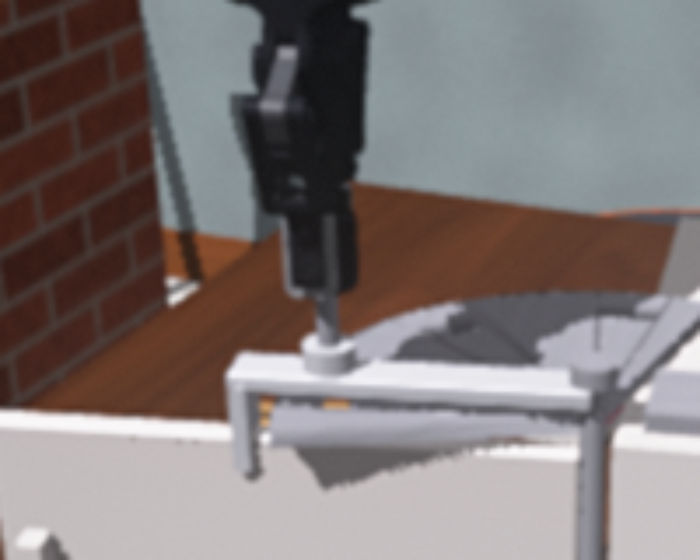

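The crop shows the knob raised, with the pin rod visible between knob (320,250) and collar (328,352), so the pull worked. Next is the swing arc.

Run:
```python
from h import *
f=np.load("pics/top0.npz");p=f["p"].astype(int)
m=((p.min(2)>185)).astype(np.uint8); m[:, :290]=0
c=max(cv2.findContours(m,0,2)[0],key=cv2.contourArea)
a=cv2.approxPolyDP(c,5,True)[:,0]; Q=[ray("top",*x,.2) for x in a]
for x,q in zip(a,Q):print(x,q[:2].round(4))
for i in range(len(Q)):
    e=(Q[i-1]-Q[i]);L=np.hypot(*e[:2])
    if L>.1:print("edge",L.round(3),np.arctan2(e[1],e[0]).round(3))
H=np.array([.468,-.0055]);o=get_obs();M=R.from_rotvec(o["tool_rot"]).as_matrix();k=o["tool_pos"][:2]-H
for t in np.arange(-.08,-.86,-.08):
    r=np.array([[np.cos(t),-np.sin(t)],[np.sin(t),np.cos(t)]]); s=M.T@np.append(r@k-k,0)*1e3
    print(round(t,2),s.round(1),"rz",-round(t,2))
```

```text
[559 137] [ 0.4671 -0.3491]
[536 143] [ 0.466  -0.3168]
[531 151] [ 0.457  -0.3068]
[538 152] [ 0.4536 -0.3153]
[530 154] [ 0.4533 -0.3042]
[505 115] [ 0.5126 -0.2891]
[417 153] [ 0.488  -0.1599]
[421 179] [ 0.4529 -0.1551]
[339 190] [ 0.4625 -0.0476]
[340 196] [ 0.4545 -0.0468]
[360 195] [ 0.45   -0.0723]
[384 245] [ 0.3803 -0.0853]
[349 261] [ 0.3706 -0.037 ]
[333 244] [ 0.396  -0.0227]
[317 209] [ 0.4446 -0.0138]
[321 203] [ 0.4511 -0.0207]
[304 202] [4.573e-01 3.000e-04]
[340 287] [ 0.3417 -0.0179]
[549 195] [ 0.3951 -0.3103]
[537 169] [ 0.4318 -0.3065]
[559 170] [ 0.4241 -0.334 ]
edge 0.132 -1.383
edge 0.108 -1.661
edge 0.117 0.156
edge 0.297 1.751
-0.08 [ 0.4 -9.7  0. ] rz 0.08
-0.16 [  1.6 -19.4   0. ] rz 0.16
-0.24 [  3.6 -28.9   0. ] rz 0.24
-0.32 [  6.4 -38.3   0. ] rz 0.32
-0.4 [  9.8 -47.4   0. ] rz 0.4
-0.48 [ 14.  -56.2   0. ] rz 0.48
-0.56 [ 18.9 -64.6   0. ] rz 0.56
-0.64 [ 24.4 -72.6   0. ] rz 0.64
-0.72 [ 30.6 -80.2   0. ] rz 0.72
-0.8 [ 37.3 -87.2   0. ] rz 0.8
```

Emit:
{"method": "step_arm", "body": {
  "rows": "-1 0.4 -9.7 0 0 0 0.08; -1 1.6 -19.4 0 0 0 0.16; -1 3.6 -28.9 0 0 0 0.24; -1 6.4 -38.3 0 0 0 0.32; -1 9.8 -47.4 0 0 0 0.4; -1 14 -56.2 0 0 0 0.48; -1 18.9 -64.6 0 0 0 0.56; -1 24.4 -72.6 0 0 0 0.64; -1 30.6 -80.2 0 0 0 0.72; -1 35.5 -85.5 0 0 0 0.78; -1 39 -88.8 0 0 0 0.82; -1 39 -88.8 0 0 0 0.82"
}}

```text
clock: 5.6
tool_pos: [0.5698, -0.0729, 0.2681]
tool_rot: [0.894, 3.011, -0.001]
wrist_force: [4.1, -2.0, -6.5]
gripper_width: 0.0286
grip_force: 50.0
```

Run:
```python
from h import *
H=np.array([.468,-.0055]);k=get_obs()["tool_pos"][:2]-H;print(np.arctan2(k[1],k[0]),np.hypot(*k))
a=-.595
go(*(H+.121*np.array([np.cos(a),np.sin(a)])),.25,a+np.pi)
p,d=camera("side"); cv2.imwrite("pics/s4.png",cv2.resize(p[60:220,120:320,::-1],None,fx=3.5,fy=3.5))
```

```text
-0.5844332008688768 0.12211633683522084
t 5.6 pos [ 0.5698 -0.0729  0.2681] yaw 2.564 q [-0.24  0.17 -0.08  1.32 -0.    0.34] F [ 4.1 -2.  -6.5] w 0.0286 g 50.0
shift mm [ 1.1 -1.3 18.1] turn [-0.     0.001  0.018]
```

View pics/s4.png

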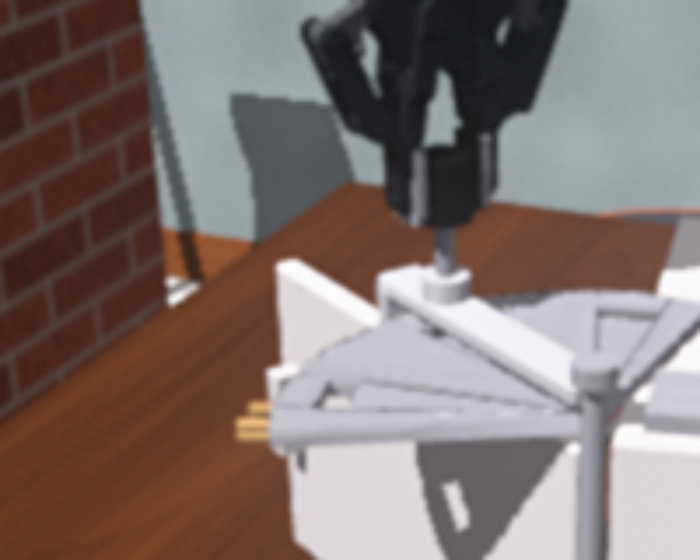

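The crop shows the door half open with the collar at (447,285) over the middle slot. The TCP also matches the slot position measured earlier. Lowering with the grip held.

Emit:
{"method": "step_arm", "body": {
  "rows": "-1 0.5 -0.5 5 0 0 0; -1 0.5 -0.5 10 0 0 0; -1 0.5 -0.5 14 0 0 0; -1 0.5 -0.5 17 0 0 0; -1 0.5 -0.5 18 0 0 0; -1 0.5 -0.5 18 0 0 0"
}}

```text
clock: 6.25
tool_pos: [0.57, -0.0726, 0.2507]
tool_rot: [0.89, 3.011, -0.001]
wrist_force: [3.3, -3.6, -4.1]
gripper_width: 0.0288
grip_force: 50.2
```

Emit:
{"method": "step_arm", "body": {
  "rows": "-0.2 0 0 0 0 0 0; 0 0 0 0 0 0 0; 0.5 0 0 0 0 0 0; 1 0 0 0 0 0 0; 1 0 0 0 0 0 0; 1 0 0 0 0 0 0; 1 0 0 0 0 0 0; 1 0 0 -40 0 0 0; 1 0 0 -80 0 0 0; 1 0 0 -100 0 0 0; 1 50 0 -100 0 0 0; 1 100 0 -100 0 0 0"
}}

```text
clock: 7.45
tool_pos: [0.4856, -0.0178, 0.351]
tool_rot: [0.892, 3.011, 0.001]
wrist_force: [0.1, 1.3, 0.8]
gripper_width: 0.0852
grip_force: 0.0
```

Emit:
{"method": "step_arm", "body": {
  "rows": "1 20 50 0 0 0 0; 1 40 100 0 0 0 0; 1 60 150 0 0 0 0; 1 80 200 0 0 0 0; 1 80 200 0 0 0 0; 1 80 200 0 0 0 0"
}}

```text
clock: 8.05
tool_pos: [0.5269, 0.1955, 0.3498]
tool_rot: [-0.885, -3.014, 0.001]
wrist_force: [-0.3, 0.3, 0.3]
gripper_width: 0.0853
grip_force: 0.0
```

Run:
```python
from h import *
go(.5,0,.3,0)
ims=[]
for n,b in(("side",(170,60,330,220)),("top",(200,30,360,190))):
    p,d=camera(n); u,v,U,V=b; ims.append(cv2.resize(p[v:V,u:U,::-1],(400,400)))
    if n=="side":
        us,vs,P=knob(n,p,d,(215,100,290,160))
        P=P[(P[:,2]>.24)&(P[:,2]<.31)]; print(len(P),P.mean(0),np.percentile(P[:,2],[2,98]) if len(P) else 0)
cv2.imwrite("pics/s5.png",np.hstack(ims))
```

```text
t 8.05 pos [0.5269 0.1955 0.3498] yaw 2.57 q [0.24 0.13 0.04 1.48 0.   0.81] F [-0.3  0.3  0.3] w 0.0853 g 0.0
shift mm [ -83.1 -178.9   49.9] turn [-1.00e-03  0.00e+00  2.57e+00]
346 [ 0.56433957 -0.0609286   0.27011098] [0.2530971  0.28338541]
```

View pics/s5.png

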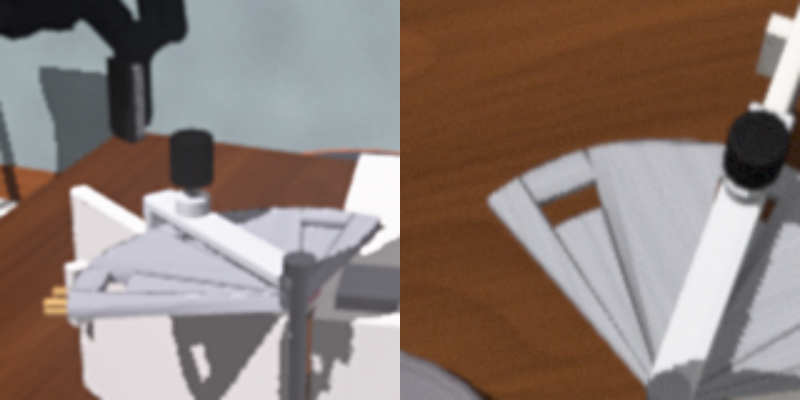

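Both views show the knob down on its collar over the middle slot (side crop (190,160), top crop (757,150)). Its top is at 0.283 m, the same as when it was home at the start, and the gripper is clear of it.

```bash
python3 -c "
from plant import *
print(hand_in())"
```

```text
the job is handed in; nothing more can be done
None
```

I lifted the knob, swung the door in to the middle slot and let go. In the last pictures the pin is home there and the gripper is clear, and I handed the job in at about 8 s on the robot's clock; no verdict came back.

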